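# Pin the swing-away tow arm in its towing position

## Robot

A 7-joint arm with a two-finger parallel gripper is mounted at the origin on a cart in front of the work surface, level with it; the furniture and walls round the work are solid. World frame = base frame: x ahead of the robot, y to its left, z up, the work surface at z = 0. Lengths are in m, angles in rad, forces in N, time in s.
With the tool pointing down it reaches from about 0.425 to 1.025 m from the base axis. Payload 9.4 kg.
Tool frame: the origin (TCP) lies at the very end of the fingers, on their centre line; the grasp point (between the pads) lies 19 mm behind it; z points along the fingers, y is the line along which they close (so a half turn about z gives the same grasp; the last joint's range is limited). The gripper opens to 93 mm and grips with 3 to 60 N. Pads are 15 mm wide; open, the fingers measure 128 mm over their backs; the gripper's body (75 mm by 188 mm) begins 65 mm behind the grasp point.
Start: joints at [1.159, 0.599, -0.003, 1.599, 0.002, 0.943, -0.08], TCP at [0.238, -0.685, 0.192] pointing down, gripper open.
Joint ranges: [-2.57, 2.57], [-0.35, 1.97], [-1.29, 1.29], [0.11, 2.56], [-1.05, 4.19], [0.11, 1.86], [-2.63, 2.63]. Speed limits (rad/s): [2.22, 2.22, 3.01, 3.01, 3.14, 3.14, 3.14].

## Interface

Orientations are given as a unit quaternion [w, x, y, z].
In Python, from rig import r gives the robot as it stands.
- The arm moves only by the shell command python3 -m inch 'ROWS' [FORCE]. ROWS is JSON, one flat list of numbers, 7 for each row, row after row: the opening, from 0 (shut) to 1 (fully open), then the shift along the world's x, y, z in mm, then the turn, a rotation vector about the world's x, y, z in units of 6 degrees (1.0 is 6 degrees). A call has 1 to 8 rows; each row is the pose to reach, as a shift and turn from the pose commanded when the call began; what a row does not reach only later rows make up. A row lasts 1/12 s, in which the tool goes at most 41.7 mm and 7.16 degrees, less where a joint would pass 70% of its speed; a pose out of reach is approached as far as the arm can. A call with a gripper value outside its range is refused whole. The fingers move at their own pace and stop on an object; FORCE is the grip in N (left out, the last holds). Time passes only in rows, so rows that repeat a pose let the fingers close. It gives the time, the measured TCP pose, the force, the opening and the grip force at its end, in the units of the state.
- r.read_state(): the state, without advancing time (a new reading comes with each control period).
- r.get_image(name): name is "side" or "top" or "wrist"; returns a dict with "image" (384x512x3 uint8, red, green, blue), "range_z" (384x512 float32, m along the optical axis (not along the pixel's ray), 0 where there is no reading), "intrinsics" (3x3 intrinsics, pixels), "k1" (the pictures are not rectified: a ray, as slopes to the right and down, at radius r is drawn at 1 + k1 r^2 times it, then the intrinsics apply), "T" (4x4, takes a point from camera to world coordinates). Camera axes: x right, y up, looking along -z (the intrinsics and any distortion apply to the point x, -y, -z); pixel columns grow to the right and rows downward; lengths in m; the calibration is good to about 2 mm. A picture is of the moment at which its call begins.
- r.close_job(): hands the job in; it is judged then, once.
The state is a dict: "time": time; "q": joint angles; "qd": joint speeds; "tau": joint torques, N m; "ee_pos": TCP position; "orientation": TCP orientation; "force": force on the tool from outside, world axes, zero at the start; "wrist_torque": the same for the moment, N m; "opening": opening from 0.0 (shut) to 1.0 (fully open); "grasp_force": force on a finger pad.
Only numpy, scipy, OpenCV 4.12 (cv2) and the standard library are available. Lean on these libraries where they do the work, as an engineer would, in place of code of your own. Each camera call takes 0.05 s, during which the arm holds its last target. There are 200 camera calls.

## Task

The tow-ball arm on the bench has been swung aside. Swing it back until the hole in the arm lines up with the holes in the bracket, then push the steel hitch pin, which stands in the light wooden holder block, down through all three holes until its collar sits flat on the bracket. Leave the padlock, the wood offcut and the small red block where they are.

Things in the scene. Friction and masses are not known exactly. Their poses are not given: they have to be found in the camera images.
- bracket: Grey steel clevis bracket fixed to the bench. Origin: underside of its 145 x 120 x 6 mm base plate; x points from pin holes to pivot (away from the robot at yaw 0). Two level ears 60 mm wide, z = 20 to 28 and 52 to 60 mm, each with a 17 mm through hole at x = -45 mm, y = 0; 14 mm free space below the lower one. Hex bolt head on the pivot at x = +30 mm, up to z = 72 mm.
- upper_hole (a point): Centre of the mouth of the 17 mm hole in the top face of the upper ear, z = 60 mm; here the pin goes in, straight down.
- lower_hole (a point): Centre of the mouth of the 17 mm hole in the lower ear, z = 28 mm, straight below upper_hole.
- pivot (a point): Vertical axis on which the tow arm swings, at the top face of the upper ear, 75 mm from the pin holes.
- tow_arm (a joint): Swing of the tow arm in rad about the vertical through pivot: 0 = its hole in line with the bracket's holes; grows counterclockwise from above (ball to the robot's right). Stops at -0.25 and 1.15; starts between 0.4 and 0.95. Friction of 0.2 N m; it stays where it is left.
- ball (a point): Centre of the 50 mm steel tow ball that stands on the free end of the arm, 87 mm above the bench, 160 mm from the pivot axis. The arm is a dark steel bar, 40 mm wide and 20 mm thick (z = 30 to 50 mm), between the two ears; the ball is on a 25 mm neck. Keep clear of the bench vice to the left, 0.18 m tall, at y above 0.24 m.
- bar_hole (a point): Centre of the mouth of the 17 mm through hole in the tow arm, top face of the bar (z = 50 mm), 75 mm from the pivot axis towards the ball.
- pin: Steel hitch pin, 95 mm tall, about 140 g, upright in the wooden block. Origin: centre of its lower tip, z up along the pin. Shank 14 mm across, 0 to 50 mm, its lowest 10 mm tapered to 7 mm; collar 28 mm across, 50 to 55 mm; round grip knob 22 mm across, 55 to 95 mm. Fully home, its collar rests on the upper ear and its tip is 10 mm above the bench.
- pin_block: Light wood block fixed to the bench, 70 x 90 x 60 mm, with an 18 mm square vertical through hole at its centre in which the pin stands 50 mm deep. Origin: centre of its underside. In front of the bench a white post (84 x 35 mm) stands at x = 0.34, y = -0.17 m, up to z = 0.36 m.
- padlock: Bystander: padlock lying on the bench, 70 x 45 x 18 mm. Origin at its underside.
- offcut: Bystander: small weathered wood offcut lying flat on the bench, 46 x 110 x 23 mm. Origin at its underside.
- red_block: Bystander: small red-painted wood block lying on the bench, 42 x 60 x 35 mm. Origin at its underside.
Things that resemble listed ones, but are neither listed nor needed, are in the scene too. What is meant by the pin is not turquoise or yellow, and is the larger of those in its own colour.

How it is judged:
On the way:
1. the arm has been swung until its hole is in line with the bracket's holes (joint within 0.06 rad of 0) (value of joint tow_arm between -0.06 and 0.06 rad), for 0.2 s.
At the end, for the whole second after the job is handed in: The tow arm is in line (within 0.06 rad), the pin stands upright (within 0.1 rad) through upper ear, arm and lower ear (tip within 6 mm of the lower hole's axis), its collar on the upper ear (within 4 mm of fully home), at rest (all of step 1 and horizontal distance between pin and lower_hole below 0.006 m and z of pin in the frame of bracket below 0.014 m and angle between pin's own z axis and vertical below 0.1 rad and linear speed of pin below 0.02 m/s); the robot touches nothing.
It fails at once if a bystander (padlock, wood offcut or red wood block) is moved more than 40 mm (distance of any of padlock, offcut, red_block from where it was at the start of the episode above 0.04 m).
It also fails if it takes over 61 s, if anything falls off the work surface, if the arm or the gripper's body presses on something with over 40 N, if the wrist force passes 120 N, or if a joint passes its speed limit or range.

## Working session

There is one attempt and no reset: what is moved stays moved. The work goes in short steps, Python scripts to look and compute and a shell command to move; the robot and the scene stay as the last step left them, time stands still between calls to the robot, and variables do not carry over. Pictures are saved under pics/ and viewed, at most 10 in all, crops included, and the job is handed in when it is done.

```bash
ls; mkdir -p pics; cat > h.py <<'E'
import numpy as np, cv2
from rig import r
def grab(name,tag):
    d=r.get_image(name); np.savez(f'{tag}.npz',**{k:np.array(v) for k,v in d.items()})
    cv2.imwrite(f'pics/{tag}.png',d['image'][:,:,::-1]); return d
def crop(tag,u0,v0,u1,v1,s,out):
    d=np.load(f'{tag}.npz'); im=d['image'][v0:v1,u0:u1,::-1]
    cv2.imwrite(f'pics/{out}.png',cv2.resize(im,None,fx=s,fy=s,interpolation=cv2.INTER_CUBIC))
def ray(d,u,v):
    K=d['intrinsics'];k=float(d['k1'])
    p=cv2.undistortPoints(np.array([[[u,v]]],float),K,np.array([k,0,0,0.]))[0,0]
    T=d['T']; return T[:3,3],T[:3,:3]@np.array([p[0],-p[1],-1.])
def onz(tag,u,v,z):
    d=np.load(f'{tag}.npz'); o,w=ray(d,u,v); return o+w*(z-o[2])/w[2]
def dep(tag,u,v):
    d=np.load(f'{tag}.npz'); o,w=ray(d,u,v); return o+w*float(d['range_z'][int(round(v)),int(round(u))])
def proj(tag,P):
    d=np.load(f'{tag}.npz');T=d['T'];c=T[:3,:3].T@(np.array(P)-T[:3,3]);s=np.array([c[0],-c[1]])/-c[2]
    s=s*(1+float(d['k1'])*(s@s));K=d['intrinsics'];return K[:2,:2]@s+K[:2,2]
E
python3 - <<'E'
from h import *
for n in('top','side'):
    d=grab(n,n+'0'); print(n,d['T'].round(3).tolist(),d['intrinsics'].tolist(),d['k1'])
a=np.hstack([cv2.imread('pics/top0.png'),cv2.imread('pics/side0.png')])
s=r.read_state(); print(s['ee_pos'],s['orientation'],s['time'])
E
```

```text
pics
top [[-0.008, 0.982, -0.189, 0.365], [-1.0, -0.01, -0.01, -0.17], [-0.012, 0.189, 0.982, 0.901], [0.0, 0.0, 0.0, 1.0]] [[383.8534417843091, 0.0, 256.35102450570554], [0.0, 383.8534417843091, 190.54726471969275], [0.0, 0.0, 1.0]] 0.03194457314376968
side [[0.995, 0.062, -0.08, 0.466], [-0.101, 0.615, -0.782, -0.917], [0.0, 0.786, 0.618, 0.689], [0.0, 0.0, 0.0, 1.0]] [[444.45934962086955, 0.0, 242.2628808864135], [0.0, 444.45934962086955, 187.4007452314833], [0.0, 0.0, 1.0]] 0.013848148577608485
[ 0.2380351  -0.68430854  0.19126562] [-6.67009486e-04  9.86017536e-01  1.66640140e-01 -1.95604043e-04] 0.1
```

View pics/top0.png

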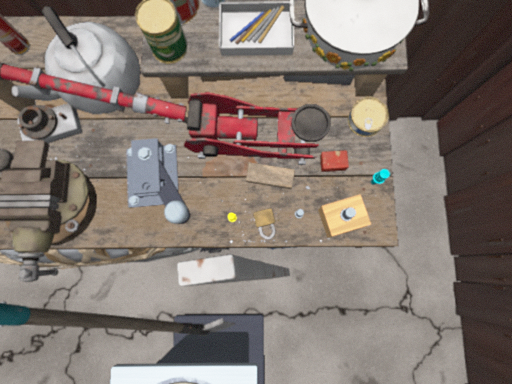

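View pics/side0.png

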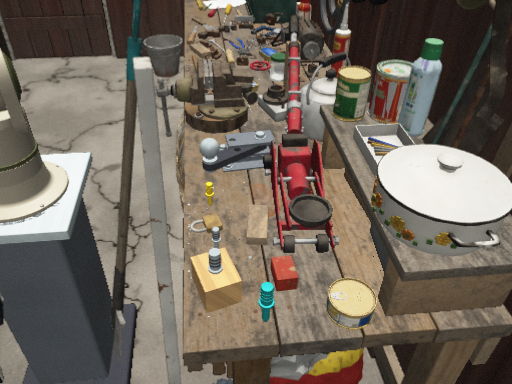

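Top view: bracket about (152,170), ball (177,212), padlock (265,220), offcut (270,175), red block (335,160). Pin candidates are grey in the wooden block (349,213), a smaller grey one (299,213), yellow (232,217) and turquoise (381,176). The grey one in the block fits: it isn't turquoise or yellow, it's the larger grey one, and it stands in the light wood block. I'll confirm that in an enlarged crop.

```bash
python3 - <<'E'
from h import *
crop('top0',110,130,240,230,4,'a');crop('top0',280,170,400,245,4,'b')
a=cv2.imread('pics/a.png');b=cv2.imread('pics/b.png')
crop('side0',180,120,310,320,3,'c')
print(a.shape,b.shape)
out=np.zeros((a.shape[0]//1+b.shape[0]//2*0,780,3),np.uint8)
out=np.zeros((600,800,3),np.uint8);out[:400,:520]=a
b2=b[:, :];out[400:600,:320]=cv2.resize(b2[:300],(320,200));out[0:0]
c=cv2.imread('pics/c.png')[:, :];c=cv2.resize(c,(270,415));out[0:415,525:795]=c
cv2.imwrite('pics/m1.png',out)
E
```

```text
(400, 520, 3) (300, 480, 3)
```

View pics/m1.png

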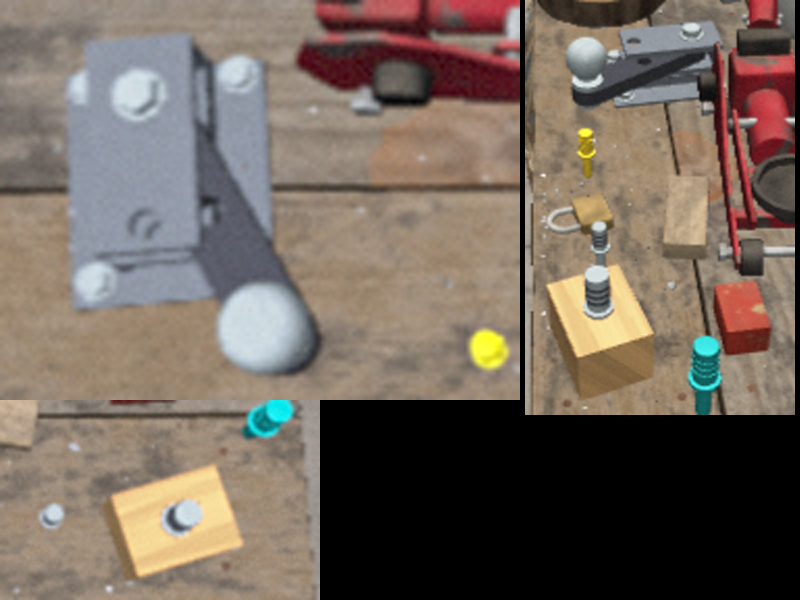

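The crop confirms it: the larger grey ribbed pin stands in the wood block, and the other grey one is smaller and stands on the bench. In full-frame pixels the upper hole is at (145.8,185.5), the bolt head (144.5,153.3), the ball (176.5,212) and the pin knob (349.4,212).

```bash
python3 - <<'E'
from h import *
P=lambda n,p:print(n,p.round(4))
h=onz('top0',145.8,185.5,.06);P('hole',h);b=onz('top0',144.5,153.3,.072);P('bolt',b)
print('dist',np.linalg.norm((b-h)[:2]),'yaw',np.arctan2(*(b-h)[[1,0]]))
ba=onz('top0',176.5,212,.087);P('ball',ba);print('balldist',np.linalg.norm((ba-b)[:2]))
P('balldepth',dep('top0',176.5,212));P('hole depth',dep('top0',150,175))
k=onz('top0',349.4,212,.105);P('knob',k);P('knob dep',dep('top0',349.4,212))
# block top centre via corners
print('side knob',proj('side0',k))
f=2.667
c=np.array([onz('top0',280+u/f,170+(v-400)/f,.06) for u,v in[(110,495),(213,466),(242,545),(133,576)]]);print(c.round(3),c.mean(0).round(4))
# bolt edges
v=(b-h)[:2];w=(ba-b)[:2];a0=np.arctan2(-v[1],-v[0]);a1=np.arctan2(w[1],w[0]);print('angle',a1-a0, 'target ball',b[:2]-v/np.linalg.norm(v)*.16)
# smaller grey, yellow
P('padlock',dep('top0',265,218));P('yellow',dep('top0',232,217));P('grey2',dep('top0',299,213))
print('side bits: ball',dep('side0',209,147).round(4))
E
```

```text
hole [0.5411 0.086  0.06  ]
bolt [0.6123 0.0887 0.072 ]
dist 0.07132356108293277 yaw 0.037037150896302315
ball [0.4769 0.0095 0.087 ]
balldist 0.15691608847705138
balldepth [0.4737 0.0043 0.1103]
hole depth [0.5644 0.0769 0.0629]
knob [ 0.4711 -0.355   0.105 ]
knob dep [ 0.4712 -0.3552  0.1044]
side knob [213.57477289 250.33800586]
[[ 0.492 -0.304  0.06 ]
 [ 0.515 -0.391  0.06 ]
 [ 0.45  -0.41   0.06 ]
 [ 0.425 -0.32   0.06 ]] [ 0.4704 -0.3564  0.06  ]
angle 0.49203791435196953 target ball [0.45244807 0.08275477]
padlock [ 0.4705 -0.1805  0.0175]
yellow [ 0.4677 -0.1077  0.0651]
grey2 [ 0.4755 -0.2547  0.063 ]
side bits: ball [ 0.4774 -0.0101  0.1027]
```

```bash
python3 -m inch '[1,250,180,110,0,0,0,1,250,180,110,0,0,0,1,250,180,110,0,0,0,1,250,180,110,0,0,0,1,250,180,110,0,0,0,1,250,180,110,0,0,0,1,250,180,110,0,0,0,1,250,180,110,0,0,0]' 30; python3 -m inch '[1,70,330,30,0,0,0,1,70,330,30,0,0,0,1,70,330,30,0,0,0,1,70,330,30,0,0,0,1,70,330,30,0,0,0,1,70,330,30,0,0,0,1,70,330,30,0,0,0,1,70,330,30,0,0,0]'
```

```text
time: 0.77
ee_pos: [0.4906, -0.5024, 0.3027]
orientation: [-0.0, 0.986, 0.167, 0.0]
force: [0.6, -0.1, 0.6]
opening: 0.998
grasp_force: 0.0
time: 1.43
ee_pos: [0.5569, -0.1779, 0.3315]
orientation: [-0.0, 0.986, 0.167, -0.0]
force: [1.7, -1.2, -0.2]
opening: 1.004
grasp_force: 0.0
```

```bash
python3 -m inch '[1,-40,182,-60,0,0,0,1,-40,182,-60,0,0,0,1,-40,182,-60,0,0,0,1,-40,182,-60,0,0,0,1,-40,182,-60,0,0,0,1,-81,182,-130,0,0,0,1,-81,182,-130,0,0,0,1,-81,182,-130,0,0,0]'; python3 - <<'E'
from h import *
grab('wrist','w1');grab('top','top1');print(r.read_state()['ee_pos'])
a=cv2.imread('pics/w1.png')
print(proj('w1',[.477,.008,.087]),proj('w1',[.477,.008,.112]))
E
```

```text
time: 2.1
ee_pos: [0.4683, 0.0019, 0.1964]
orientation: [-0.0, 0.986, 0.168, -0.006]
force: [-1.8, 0.3, -1.2]
opening: 0.998
grasp_force: 0.0
[0.47504987 0.0019981  0.20083295]
[255.74983568 168.66124533] [255.42610955 174.14394279]
```

View pics/w1.png

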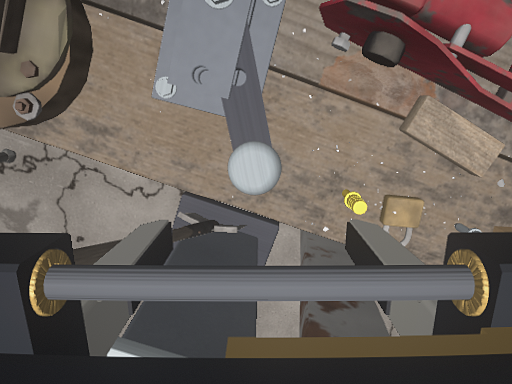

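The ball is at (255,167) in the wrist view, within 2 px of prediction, and the ear hole is at about (201,75). I'll descend and grip the ball.

```bash
python3 -m inch '[1,0,0,-40,0,0,0,1,0,0,-80,0,0,0,1,0,0,-110,0,0,0,1,0,0,-130,0,0,0,1,0,0,-130,0,0,0,1,0,0,-130,0,0,0]'; python3 -m inch '[0.3,0,0,0,0,0,0,0.3,0,0,0,0,0,0,0.3,0,0,0,0,0,0,0.3,0,0,0,0,0,0,0.3,0,0,0,0,0,0,0.3,0,0,0,0,0,0]' 20; python3 - <<'E'
from h import *
P=lambda n,p:print(n,p.round(4))
h=onz('w1',201,75,.06);P('hole w1',h);P('ball',onz('w1',255,167,.087))
E
```

```text
time: 2.7
ee_pos: [0.4773, 0.002, 0.0717]
orientation: [0.0, 0.986, 0.166, -0.0]
force: [-0.2, -0.2, 1.2]
opening: 1.002
grasp_force: 0.0
time: 3.2
ee_pos: [0.4763, 0.002, 0.072]
orientation: [0.0, 0.986, 0.167, 0.0]
force: [-1.5, 1.8, -0.6]
opening: 0.618
grasp_force: 1.1
hole w1 [0.5399 0.0851 0.06  ]
ball [0.4782 0.0092 0.087 ]
```

```bash
python3 -m inch '[0.3,0,0,0,0,0,0,0.3,0,0,0,0,0,0,0.3,0,0,0,0,0,0,0.3,0,0,0,0,0,0]'; python3 - <<'E'
from h import *
s=r.read_state();p=np.array(s['ee_pos']);print(p)
piv=np.array([.6145,.0885]); 
for yaw in(.02,.037,.05):
    t=piv-.16*np.array([np.cos(yaw),np.sin(yaw)]);print(yaw,t,(t-p[:2])*1000)
E
```

```text
time: 3.53
ee_pos: [0.4767, 0.0024, 0.0716]
orientation: [-0.0, 0.986, 0.167, 0.001]
force: [1.2, 1.2, 1.0]
opening: 0.45
grasp_force: 18.0
[0.47668317 0.00240098 0.07164739]
0.02 [0.454532   0.08530021] [-22.15116969  82.89923049]
0.037 [0.45460951 0.08258135] [-22.07366111  80.18036781]
0.05 [0.45469996 0.08050333] [-21.98321028  78.10235007]
```

```bash
python3 -m inch '[0.3,-5,10,0,0,0,0,0.3,-9,20,0,0,0,0,0.3,-16,38,0,0,0,0,0.3,-20,54,0,0,0,0,0.3,-22,67,0,0,0,0,0.3,-23,79,0,0,0,0,0.3,-23,79,0,0,0,0,0.3,-23,79,0,0,0,0]'; python3 - <<'E'
from h import *
grab('top','top2');grab('side','side2');grab('wrist','w2')
crop('top2',110,130,240,230,4,'a');crop('side2',180,100,310,200,3,'c')
out=np.zeros((400,800,3),np.uint8);out[:,:520]=cv2.imread('pics/a.png');out[:215,520:]=cv2.resize(cv2.imread('pics/c.png'),(280,215))
out[215:400,520:767]=cv2.resize(cv2.imread('pics/w2.png'),(247,185));cv2.imwrite('pics/m2.png',out)
E
```

```text
time: 4.2
ee_pos: [0.442, 0.0787, 0.0707]
orientation: [0.002, 0.986, 0.168, -0.009]
force: [-25.3, 1.4, 21.2]
opening: 0.415
grasp_force: 25.0
```

View pics/m2.png

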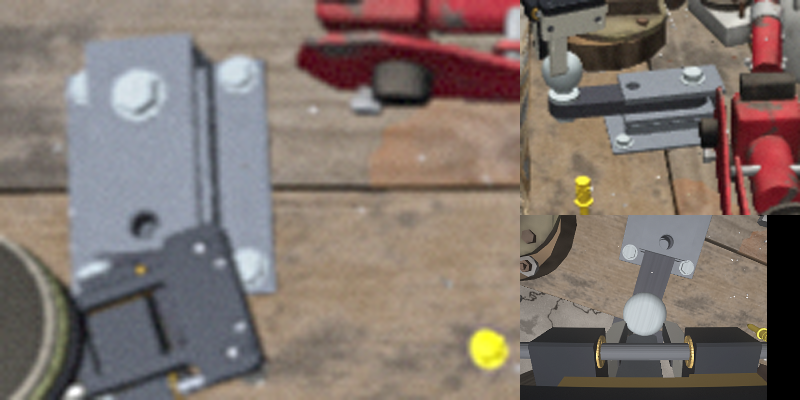

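The arm is close to line, but the fingers are slipping off the front of the ball (TCP pushed back to x=0.442). I'll release, rise and check the alignment.

```bash
python3 -m inch '[1,0,0,0,0,0,0,1,0,0,0,0,0,0,1,0,0,0,0,0,0,1,0,0,0,0,0,0,1,0,0,30,0,0,0,1,0,0,70,0,0,0,1,0,0,110,0,0,0,1,0,0,110,0,0,0]'; python3 - <<'E'
from h import *
grab('wrist','w3');grab('top','top3');print(r.read_state()['ee_pos'])
crop('w3',150,0,350,200,3,'a');crop('top3',120,130,200,230,6,'b')
out=np.zeros((600,800,3),np.uint8);out[:,:600]=cv2.imread('pics/a.png');b=cv2.imread('pics/b.png')
b=cv2.resize(b[60:600,0:340],(200,318));out[:318,600:]=b;cv2.imwrite('pics/m3.png',out)
E
```

```text
time: 5.02
ee_pos: [0.4565, 0.0818, 0.1875]
orientation: [-0.0, 0.986, 0.166, 0.005]
force: [1.2, -0.1, 0.1]
opening: 0.934
grasp_force: 0.0
[0.45448861 0.08105955 0.18312914]
```

View pics/m3.png

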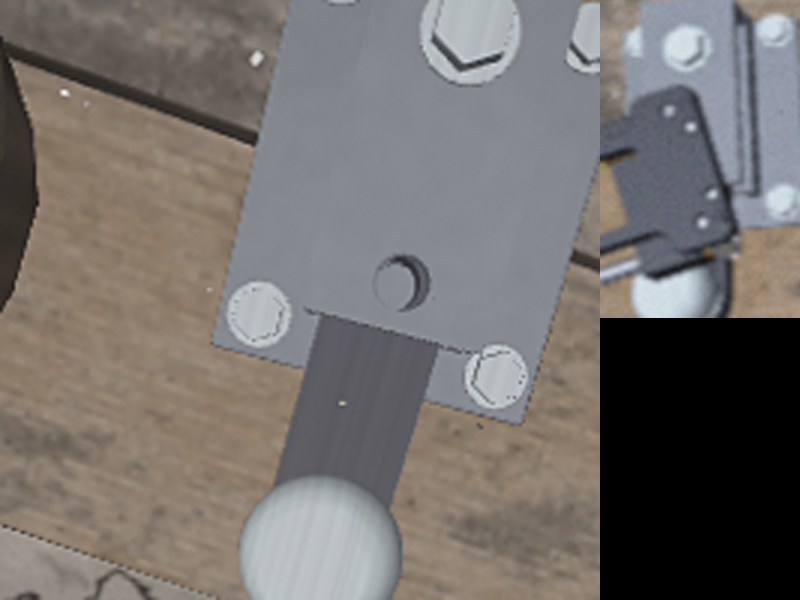

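```bash
python3 - <<'E'
from h import *
o=lambda u,v,z:onz('w3',150+u/3,v/3,z)[:2]
h=o(402,283,.06);w=o(470,36,.061);b=o(320,552,.087)
print('hole',h,'washer',w,np.linalg.norm(w-h),'ball',b,np.linalg.norm(b-w))
e1,e2=o(304,312,.06),o(479,353,.06);a1,a2=o(320,319,.05),o(437,349,.05)
a3,a4=o(278,470,.05),o(396,500,.05)
ec=(e1+e2)/2;ac=(a1+a2)/2
print('ear w',np.linalg.norm(e1-e2),ec,'arm w',np.linalg.norm(a1-a2),ac)
# directions
f=lambda v:np.arctan2(v[1],v[0])
print('ear edge perp',f(e1-e2)-np.pi/2,'hole dir',f(w-h),'ball dir',f(w-b),'arm edges',f(a1-a3),f(a2-a4),'w-ac',f(w-ac),'w-ec',f(w-ec))
print(np.array(r.read_state()['ee_pos']))
E
```

```text
hole [0.53971617 0.0853624 ] washer [0.61332367 0.09074307] 0.0738039075245339 ball [0.45585795 0.08322597] 0.15764504457180614
ear w 0.05668655768733829 [0.52450455 0.08317465] arm w 0.03925529631623318 [0.52289662 0.08646342]
ear edge perp 0.11158526023086912 hole dir 0.0729696472679931 ball dir 0.04770178866685941 arm edges 0.0549102443111305 0.08646345540557132 w-ac 0.04729179855443264 w-ec 0.08500626822785891
[0.45448861 0.08105955 0.18312914]
```

The arm is within about 0.03 rad of line, which the pin's taper will take up. The upper hole is at (0.540, 0.0854). Next, the pin.

```bash
python3 -m inch '[1,40,-20,60,0,0,0,1,70,-60,110,0,0,0,1,96,-281,150,0,0,0,1,96,-281,150,0,0,0,1,96,-281,150,0,0,0,1,96,-281,150,0,0,0,1,96,-281,150,0,0,0,1,96,-281,150,0,0,0]'; python3 -m inch '[1,-40,-156,-30,0,0,0,1,-40,-156,-30,0,0,0,1,-40,-156,-30,0,0,0,1,-40,-156,-30,0,0,0,1,-79,-156,-130,0,0,0,1,-79,-156,-130,0,0,0,1,-79,-156,-130,0,0,0,1,-79,-156,-130,0,0,0]';python3 - <<'E'
from h import *
grab('wrist','w4')
s=r.read_state();print(s['ee_pos'])
print(proj('w4',[.471,-.3553,.105]))
crop('w4',155,60,355,260,3,'w4c')
E
```

```text
time: 5.78
ee_pos: [0.5448, -0.1838, 0.3242]
orientation: [-0.0, 0.986, 0.166, -0.001]
force: [0.6, 0.7, -0.5]
opening: 0.999
grasp_force: 0.0
time: 6.45
ee_pos: [0.4609, -0.3364, 0.1892]
orientation: [-0.003, 0.986, 0.166, -0.005]
force: [-0.8, 0.4, 0.0]
opening: 0.998
grasp_force: 0.0
[ 0.4637946  -0.33704445  0.19221402]
[284.06405013 182.41150097]
```

View pics/w4c.png

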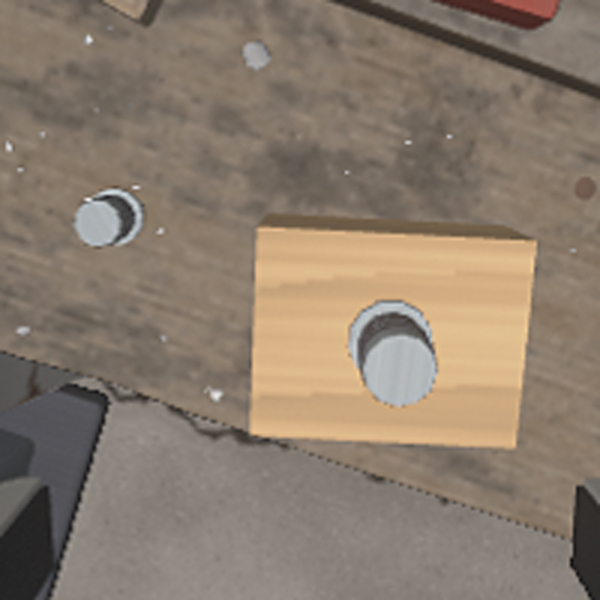

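The knob top is at (288,183) full-frame, 4 px from prediction. The small look-alike is at left.

```bash
python3 - <<'E'
from h import *
k=onz('w4',288,183.3,.105);print(k,dep('w4',288,183),dep('top0',349,212))
c=onz('w4',155+391/3,60+340/3,.065);print('collar',c)
s=r.read_state();print((k-np.array(s['ee_pos']))*1000,s['time'])
E
python3 -m inch '[1,0,0,0,0,0,0,1,0,0,0,0,0,0,1,0,0,0,0,0,0]'
```

```text
[ 0.47137627 -0.35874956  0.105     ] [ 0.4715438  -0.358722    0.10458381] [ 0.471219   -0.35433028  0.10436287]
collar [ 0.47217156 -0.359011    0.065     ]
[  7.58167117 -21.70511073 -87.21402064] 6.5
time: 6.75
ee_pos: [0.4678, -0.3379, 0.1967]
orientation: [0.001, 0.986, 0.167, 0.001]
force: [0.4, 0.9, -0.3]
opening: 1.001
grasp_force: 0.0
```

```bash
python3 -m inch '[1,4,-20,-20,0,0,0,1,4,-20,-50,0,0,0,1,4,-20,-80,0,0,0,1,4,-20,-105,0,0,0,1,4,-20,-126,0,0,0,1,4,-20,-126,0,0,0,1,4,-20,-126,0,0,0]'; python3 -m inch '[0,0,0,0,0,0,0,0,0,0,0,0,0,0,0,0,0,0,0,0,0,0,0,0,0,0,0,0,0,0,0,0,0,0,0,0,0,0,0,0,0,0,0,0,0,0,0,0,0,0,0,0,0,0,0,0]' 30;  python3 -m inch '[0,0,0,0,0,0,0,0,0,0,0,0,0,0,0,0,0,0,0,0,0]' 40
```

```text
time: 7.33
ee_pos: [0.4707, -0.3575, 0.0696]
orientation: [-0.0, 0.986, 0.167, -0.0]
force: [0.8, 0.7, -0.1]
opening: 1.0
grasp_force: 0.0
time: 8.0
ee_pos: [0.4701, -0.3576, 0.0693]
orientation: [0.0, 0.986, 0.167, -0.0]
force: [0.4, -0.9, -0.0]
opening: 0.479
grasp_force: 0.0
time: 8.25
ee_pos: [0.4701, -0.3576, 0.0692]
orientation: [-0.0, 0.986, 0.167, -0.0]
force: [0.7, -0.6, 1.2]
opening: 0.26
grasp_force: 0.4
```

```bash
python3 -m inch '[0,0,0,0,0,0,0,0,0,0,0,0,0,0,0,0,0,0,0,0,0,0,0,0,0,0,0,0]' 40;  python3 -m inch '[0,0,0,15,0,0,0,0,0,0,30,0,0,0,0,0,0,60,0,0,0,0,0,0,90,0,0,0,0,0,0,120,0,0,0,0,0,0,150,0,0,0,0,0,0,150,0,0,0,0,0,0,150,0,0,0]'
```

```text
time: 8.58
ee_pos: [0.4701, -0.3577, 0.0692]
orientation: [0.0, 0.986, 0.167, -0.0]
force: [0.9, -0.2, -0.4]
opening: 0.221
grasp_force: 40.0
time: 9.25
ee_pos: [0.4706, -0.3579, 0.2207]
orientation: [0.001, 0.986, 0.167, 0.001]
force: [-0.5, -0.4, -1.4]
opening: 0.222
grasp_force: 39.9
```

```bash
python3 -m inch '[0,80,40,110,0,0,0,0,80,40,110,0,0,0,0,80,40,110,0,0,0,0,80,40,110,0,0,0,0,80,160,110,0,0,0,0,80,160,110,0,0,0,0,80,160,110,0,0,0,0,80,160,110,0,0,0]';  python3 -m inch '[0,-12,283,-90,0,0,0,0,-12,283,-90,0,0,0,0,-12,283,-90,0,0,0,0,-12,283,-90,0,0,0,0,-12,283,-90,0,0,0,0,-12,283,-90,0,0,0,0,-12,283,-90,0,0,0,0,-12,283,-90,0,0,0]';python3 -m inch '[0,0,0,0,0,0,0,0,0,0,0,0,0,0,0,0,0,0,0,0,0]'
```

```text
time: 9.92
ee_pos: [0.5502, -0.1887, 0.3275]
orientation: [-0.003, 0.985, 0.171, -0.001]
force: [0.3, 0.9, -0.8]
opening: 0.223
grasp_force: 39.9
time: 10.58
ee_pos: [0.5355, 0.0928, 0.2358]
orientation: [-0.002, 0.985, 0.171, -0.002]
force: [-0.3, -0.0, -1.3]
opening: 0.222
grasp_force: 39.9
time: 10.83
ee_pos: [0.5382, 0.0834, 0.2389]
orientation: [0.0, 0.986, 0.166, -0.001]
force: [-0.1, -0.1, -0.5]
opening: 0.221
grasp_force: 39.9
```

```bash
python3 -m inch '[0,1,2,-30,0,0,0,0,1,2,-60,0,0,0,0,1,2,-85,0,0,0,0,1,2,-100,0,0,0,0,1,2,-100,0,0,0,0,1,2,-100,0,0,0]'; python3 - <<'E'
from h import *
grab('wrist','w5');grab('side','side5');grab('top','top5')
s=r.read_state();print(s['ee_pos'])
p=np.array(s['ee_pos']);print('side tip',proj('side5',p+[0.001,0,-.059]),'hole',proj('side5',[.540,.0854,.06]),'w tip',proj('w5',p-[0,0,.059]),'w hole',proj('w5',[.54,.0854,.06]))
crop('w5',156,50,356,250,2,'a');crop('side5',190,100,290,200,4,'b')
out=np.hstack([cv2.imread('pics/a.png'),cv2.imread('pics/b.png')]);cv2.imwrite('pics/m5.png',out)
E
```

```text
time: 11.33
ee_pos: [0.5392, 0.0856, 0.1392]
orientation: [0.0, 0.986, 0.165, -0.001]
force: [0.1, 0.0, -0.4]
opening: 0.221
grasp_force: 39.9
[0.5401541  0.08683526 0.1406764 ]
side tip [232.1130597  132.31148742] hole [231.83813596 139.67057634] w tip [257.45556278 193.08542628] w hole [259.08535447 187.40943997]
```

View pics/m5.png

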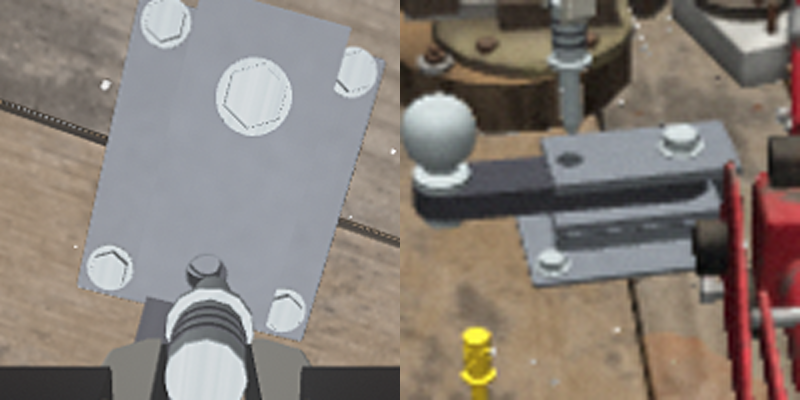

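The side view shows the pin tip at (232.8,133) right above the hole at (232.3,139.8), and the wrist view agrees. Descending.

```bash
python3 -m inch '[0,0,0,-8,0,0,0,0,0,0,-16,0,0,0,0,0,0,-22,0,0,0,0,0,0,-28,0,0,0,0,0,0,-32,0,0,0,0,0,0,-32,0,0,0]'
```

```text
time: 11.98
ee_pos: [0.5385, 0.0873, 0.1061]
orientation: [0.0, 0.986, 0.167, -0.001]
force: [-0.4, 0.4, -0.6]
opening: 0.227
grasp_force: 39.9
```

```bash
python3 -m inch '[0,0,0,-4,0,0,0,0,0,0,-8,0,0,0,0,0,0,-12,0,0,0,0,0,0,-12,0,0,0]'
```

```text
time: 12.32
ee_pos: [0.5388, 0.0877, 0.0946]
orientation: [-0.0, 0.986, 0.167, -0.0]
force: [-0.2, 1.5, -0.5]
opening: 0.22
grasp_force: 39.9
```

```bash
python3 -m inch '[0,0,0,-4,0,0,0,0,0,0,-8,0,0,0,0,0,0,-12,0,0,0,0,0,0,-12,0,0,0]'
```

```text
time: 12.65
ee_pos: [0.5387, 0.0875, 0.0824]
orientation: [-0.0, 0.986, 0.167, -0.0]
force: [-0.6, 2.1, -2.5]
opening: 0.226
grasp_force: 39.9
```

```bash
python3 -m inch '[0,0,-0.5,-4,0,0,0,0,0,-1,-8,0,0,0,0,0,-1,-12,0,0,0,0,0,-1,-12,0,0,0]'
```

```text
time: 12.98
ee_pos: [0.5387, 0.0862, 0.0704]
orientation: [0.0, 0.986, 0.167, -0.001]
force: [0.3, 2.7, -3.5]
opening: 0.22
grasp_force: 39.9
```

```bash
python3 -m inch '[0,0,0,-1,0,0,0,0,0,0,-2.5,0,0,0,0,0,0,-2.5,0,0,0]'; python3 -m inch '[1,0,0,0,0,0,0,1,0,0,0,0,0,0,1,0,0,0,0,0,0,1,0,0,0,0,0,0,1,0,0,0,0,0,0,1,0,0,0,0,0,0,1,0,0,0,0,0,0]'; python3 -m inch '[1,0,0,20,0,0,0,1,0,0,50,0,0,0,1,0,0,90,0,0,0,1,0,0,120,0,0,0,1,0,0,120,0,0,0,1,0,0,120,0,0,0]'; python3 - <<'E'
from h import *
grab('wrist','w6');grab('side','side6')
crop('w6',156,50,356,250,2,'a');crop('side6',190,100,290,200,4,'b')
cv2.imwrite('pics/m6.png',np.hstack([cv2.imread('pics/a.png'),cv2.imread('pics/b.png')]))
E
```

```text
time: 13.23
ee_pos: [0.5394, 0.0863, 0.069]
orientation: [0.0, 0.986, 0.167, 0.0]
force: [-1.5, 2.8, 1.3]
opening: 0.22
grasp_force: 39.9
time: 13.82
ee_pos: [0.5391, 0.0863, 0.0688]
orientation: [0.0, 0.986, 0.167, -0.0]
force: [0.6, 0.8, -0.2]
opening: 0.677
grasp_force: 0.0
time: 14.32
ee_pos: [0.5401, 0.0865, 0.1904]
orientation: [-0.0, 0.986, 0.167, 0.002]
force: [-1.5, -1.0, -0.6]
opening: 0.999
grasp_force: 0.0
```

View pics/m6.png

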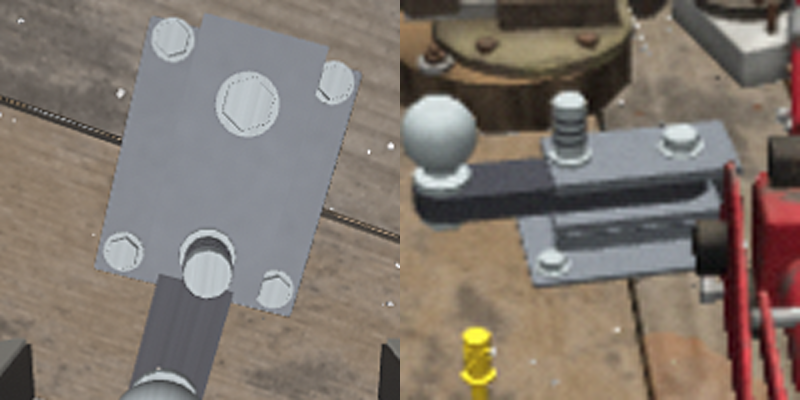

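The pin is upright with its collar on the ear. I'll check its height and the arm angle numerically.

```bash
python3 - <<'E'
from h import *
o=lambda u,v,z:onz('w6',156+u/2,50+v/2,z)
print('knob',dep('w6',156+207/2,50+275/2),'ear',dep('w6',156+190/2,50+170/2))
k=o(207,275,.105)[:2];w=o(247,105,.061)[:2];a=((o(162,276,.05)+o(232,293,.05))/2)[:2];b=((o(136,370,.05)+o(207,388,.05))/2)[:2]
f=lambda v:np.arctan2(v[1],v[0])
print('pin dir',f(w-k),np.linalg.norm(w-k),'arm dir',f(w-a),f(w-b), k)
E
```

```text
knob [0.53968697 0.08541142 0.10380427] ear [0.57655809 0.10684541 0.0597335 ]
pin dir 0.0780275789961382 0.074566505140316 arm dir 0.07546594226568695 0.07580468634162979 [0.53994885 0.08550666]
```

Knob top is at 0.104 m (0.105 expected fully home), the pin is in the hole and the arm is within 0.003 rad of line. Handing in.

```bash
python3 -c "
from rig import r
print(r.close_job())"
```

```text
the job is handed in; nothing more can be done
None
```

The tow arm is back in line (within about 0.003 rad by my last measurement), the hitch pin is fully home with its collar on the bracket, no bystander was touched, and the job was handed in about 14.5 s into the 61 s limit (hand-in returned no verdict).

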